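# Lock a grooved plug into a cam-lever coupler

### The job

Fit the grooved plug upright into the mouth of the cam-lever coupler and press it gently past the dragging seal until you feel the spring poppet under it begin to give, with both cam levers still up. Let go of it, then swing the two cam levers down together, neither getting well ahead of the other and without forcing anything, until both hang fully home against the coupler and the plug is locked in. Leave the three loose blocks round about where they are.

Things in the scene. Friction and masses are not known exactly. Their poses are not given: they have to be found in the camera images.
- plug: Loose bare-aluminium grooved plug (the adapter), 34 mm across, 72 mm high, about 0.15 kg, standing upright. Origin: centre of its lower end (z in mm from there). Nose 18 mm across to z 6; 30 mm body, chamfered from 24 mm at z 6 to 30 mm at z 9, up to z 26.
- plug_groove (a point): Middle of the plug's cam groove, 39 mm above its origin. The groove runs all round from z 26 to 44, narrowest 16 mm across; above it a 30 mm land to z 49 and a 34 mm collar, z 50 to 53. The head holds a rubber seal that catches the plug's shoulder at z 6 and drags with about 4 N over the last 6 to 10 mm before the poppet; left above it, the cams miss the groove.
- plug_grip (a point): Middle of the plug's knurled round grip, 63 mm above its origin; 26 mm across, z 54 to 72, to be taken from above. The plug is round: its yaw does not matter.
- coupler: Foot of a cam-lever coupler, fixed: plywood board 130 x 110 x 18 mm (centre 12 mm to +x) with a bolted flange, top at 26 mm. Origin on the coupler's axis at table level, z up. The coupler's head, bare aluminium, stands mouth up in it on a thread and has been left screwed out by an unknown amount: its rim is 92 to 118 mm above this origin and must be felt or seen. The head does not move.
- poppet (a joint): Brass spring poppet in the head's bore, m pressed down from rest: 0 free; yields at 5 N, then 6 N a mm more; 0.001 to 0.002 when the plug is locked; beyond 0.003 (about 23 N) it is forced. Bore 32 mm (1 mm clearance round the plug). Plug origin below the rim: 34 to 38 mm when it hangs on the seal, 44.5 mm when it touches the poppet (plug collar then 5.5 mm above the rim), 45.5 to 46.5 mm locked.
- lever_a (a joint): Steel cam lever at the head's side to the coupler's +y, rad: 0 raised (outward and 27 degrees up), grows swinging down, 0.47 level, 2.007 the stop (hanging beside the tube). Starts at 0 to 0.4; hinge drag 0.04 N m, stays where left. Pin parallel to x, 21 mm out, 10 mm below the rim. From about 1 the cam draws the plug down (to about 0.1 N m), peak at about 1.75, then it stays locked.
- lever_b (a joint): The same lever at the coupler's -y side, same sense and values. Each is a bar 12 mm wide, 5 mm thick and 38 mm long from the pin, its centreline 6 mm to the outer (when level, upper) side of the pin, with a cross-bar 8 mm thick and 20 mm long at its end. With both down the cross-bars lie 48 mm below the rim and measure 62 mm over their outsides.
- sanding_block: Bystander: cork-brown sanding block 51 x 78 x 30 mm, lying flat; origin at the centre of its underside.
- dark_block: Bystander: dark wood off-cut 42 x 62 x 25 mm; origin at the centre of its underside.
- red_block: Bystander: reddish wood off-cut 34 x 62 x 30 mm; origin at the centre of its underside.
There are look-alikes about, which are no part of the job. There is more than one size of the plug; the job needs the middle-sized.

How it is judged (in metres and radians):
On the way:
1. The plug has been pressed down past the seal and the poppet has begun to give, both levers still up (value of joint poppet above 0.0002 m and horizontal distance between plug and coupler below 0.004 m and value of joint each of lever_a, lever_b below 0.8 rad), for 0.1 s.
At the end, for the whole second after the job is handed in: Both levers are fully down (within 0.13 rad of the stop, over the cam peak), the plug stands upright in the coupler (within 0.08 rad), on its axis within 3 mm, holds the poppet pressed at least 0.8 mm, and is at rest (value of joint each of lever_a, lever_b above 1.88 rad and horizontal distance between plug and coupler below 0.003 m and angle between plug's own z axis and vertical below 0.08 rad and value of joint poppet above 0.0008 m and linear speed of plug below 0.02 m/s); the robot touches nothing.
It fails at once if the poppet is forced: pressed down more than 3 mm (value of joint poppet above 0.003 m).
It fails at once if the coupler or its levers are pushed by the fingers with more than 40 N in all (contact force between the fingers and coupler above 40 N).
It fails at once if one lever gets well ahead: past 1.4 rad while the other is short of 0.7, or past 1.85 while the other is short of 1.2 ((value of joint lever_a above 1.4 rad and value of joint lever_b below 0.7 rad) or (value of joint lever_b above 1.4 rad and value of joint lever_a below 0.7 rad) or (value of joint lever_a above 1.85 rad and value of joint lever_b below 1.2 rad) or (value of joint lever_b above 1.85 rad and value of joint lever_a below 1.2 rad)).
It fails at once if a loose block is moved by more than 30 mm (distance of any of sanding_block, dark_block, red_block from where it was at the start of the episode above 0.03 m).
It also fails if it takes over 58 s, if anything falls off the work surface, if the arm or the gripper's body presses on something with over 40 N, if the wrist force passes 120 N, or if a joint passes its speed limit or range.

### The arm

A 6-joint arm with a two-finger parallel gripper is mounted at the origin on a cart in front of the work surface, level with it; the furniture and walls round the work are solid. World frame = base frame: x ahead of the robot, y to its left, z up, the work surface at z = 0. Lengths are in m, angles in degrees, forces in N, time in s.
With the tool pointing down it reaches from about 0.375 to 0.825 m from the base axis. Payload 5.5 kg.
Tool frame: the origin (TCP) lies at the very end of the fingers, on their centre line; the grasp point (between the pads) lies 19 mm behind it; z points along the fingers, x is the direction in which the jaws open and shut, and the axes are right-handed (so a half turn about z gives the same grasp; the last joint's range is limited). The gripper opens to 85 mm and grips with 20 to 120 N. Pads are 22 mm wide; open, the fingers measure 114 mm over their backs; the gripper's body (76 mm by 85 mm) begins 54 mm behind the grasp point. The pads swing forward as they close: fully open they stand 13 mm farther back than shut.
Start: joints at [0, 17.962, -2.699, 69.339, 0, 90], TCP at [0.6, -0, 0.231] pointing down, gripper open.
Joint ranges: [-152.73, 152.73], [-39.44, 99.34], [-58.76, 71.6], [-118.89, 123.64], [-81.53, 83.1], [-180, 180]. Speed limits (degrees/s): [136.94, 136.94, 172.46, 180, 180, 180].

### API

Orientations are given as a 3x3 rotation matrix whose columns are the frame's x, y, z axes.
In Python, from workcell import manip, snapshot, camera_model, job_done gives the robot as it stands.
- The arm moves only by the shell command python3 -m creep 'ROWS' [FORCE]. ROWS is JSON, a list of rows, each a list of 3 entries, a list of its own where there are three numbers: the finger opening in m, from 0 to 0.0854, then the shift along the tool's x, y, z in m, then the turn about the tool's z in degrees. In form: [[grip, [dx, dy, dz], twist], ...]. A call has exactly 8 rows; each row is the pose to reach, as a shift and turn from the pose commanded when the call began, along the tool's axes at that moment; what a row does not reach only later rows make up. A row lasts 1/8 s, in which the tool goes at most 62.5 mm and 10.7 degrees, less where a joint would pass 70% of its speed; a pose out of reach is approached as far as the arm can. A call with a gripper value outside its range is refused whole. The fingers move at their own pace and stop on an object; FORCE is the grip in N (left out, the last holds). Time passes only in rows, so rows that repeat a pose let the fingers close, or fill a call up. It gives the time, the measured TCP pose, the force and the opening at its end, in the units of the state.
- manip.state(): the state, without advancing time (a new reading comes with each control period).
- snapshot(name): name is "scene" or "side" or "wrist"; returns the picture (384x512x3 uint8, red, green, blue); there is no depth.
- camera_model(name): a dict with "intrinsics" (3x3 intrinsics, pixels), "xyz" and "rotation" of the camera in the world; the wrist camera has in their place "T_tool_cam" (4x4, takes a point from camera to tool coordinates, whose origin is the TCP and whose axes are the tool frame's). Camera axes: x right, y up, looking along -z (the intrinsics and any distortion apply to the point x, -y, -z); pixel columns grow to the right and rows downward; lengths in m; the calibration is good to about 2 mm. A picture is of the moment at which its call begins: read the wrist's pose just before it. camera_model takes no time and is no camera call.
- job_done(): hands the job in, once; it reports no verdict.
The state is a dict: "time": time; "joints": joint angles; "qd": joint speeds; "joint_efforts": joint torques, N m; "ee_pos": TCP position; "orientation": TCP orientation; "contact_force": force on the tool from outside, world axes, zero at the start; "ft_torque": the same for the moment, N m; "finger_gap": finger opening in m.
Only numpy, scipy, OpenCV 4.12 (cv2) and the standard library are available. Lean on these libraries where they do the work, as an engineer would, in place of code of your own. Each camera call takes 0.05 s, during which the arm holds its last target. There are 200 camera calls.

## Working session

There is one attempt and no reset: what is moved stays moved. The work goes in short steps, Python scripts to look and compute and a shell command to move; the robot and the scene stay as the last step left them, time stands still between calls to the robot, and variables do not carry over. Pictures are saved under pics/ and viewed, about 8 in all and at most 12, crops included, and the job is handed in when it is done.

```bash
ls; mkdir -p pics; python3 - <<'E'
from workcell import manip, snapshot, camera_model
import cv2, numpy as np
s=manip.state(); print(s)
for n in ["scene","side","wrist"]:
    im=snapshot(n); cv2.imwrite(f"pics/{n}0.png",im[:,:,::-1]); m=camera_model(n); print(n,{k:np.round(np.array(v),4).tolist() if not isinstance(v,str) else v for k,v in m.items()})
E
```

```text
pics
{'time': 0.0, 'joints': array([ 2.76665832e-05,  1.80046780e+01, -2.75351889e+00,  6.93394216e+01,
       -1.65114879e-03,  8.99996698e+01]), 'qd': array([-0.01104193,  0.03821201,  0.05790745,  0.02350969,  0.08378434,
        0.02789984]), 'joint_efforts': array([ 1.69644722e-03, -5.39594257e+01,  3.39749372e+01,  1.94567809e-02,
        9.49871333e-05,  6.01428906e-05]), 'ee_pos': array([ 5.99430683e-01, -9.24642166e-06,  2.30434894e-01]), 'orientation': array([[ 9.99998549e-01,  6.29441371e-06, -1.70376232e-03],
       [ 6.24532238e-06, -1.00000000e+00, -2.88188056e-05],
       [-1.70376250e-03,  2.88081232e-05, -9.99998548e-01]]), 'contact_force': array([ 0.51958668, -1.0818701 ,  0.13264371]), 'ft_torque': array([ 0.026691  , -0.01325405,  0.05491404]), 'finger_gap': 0.08547939294079832}
scene {'intrinsics': [[359.3301, 0.0, 253.6515], [0.0, 359.3301, 195.0024], [0.0, 0.0, 1.0]], 'xyz': [0.2742, -0.7729, 0.6171], 'rotation': [[0.911, 0.2509, -0.3272], [-0.4122, 0.5757, -0.7062], [0.0112, 0.7782, 0.6279]]}
side {'intrinsics': [[439.9744, 0.0, 255.2722], [0.0, 439.9744, 199.059], [0.0, 0.0, 1.0]], 'xyz': [0.2141, -0.9392, 0.4373], 'rotation': [[0.9164, 0.1761, -0.3594], [-0.3997, 0.3595, -0.8432], [-0.0192, 0.9164, 0.3999]]}
wrist {'intrinsics': [[307.242, 0.0, 256.3215], [0.0, 307.242, 189.493], [0.0, 0.0, 1.0]], 'T_tool_cam': [[1.0, -0.0016, 0.0003, -0.0002], [-0.0014, -0.9505, -0.3106, -0.0791], [0.0008, 0.3106, -0.9505, -0.143], [0.0, 0.0, 0.0, 1.0]]}
```

View pics/scene0.png

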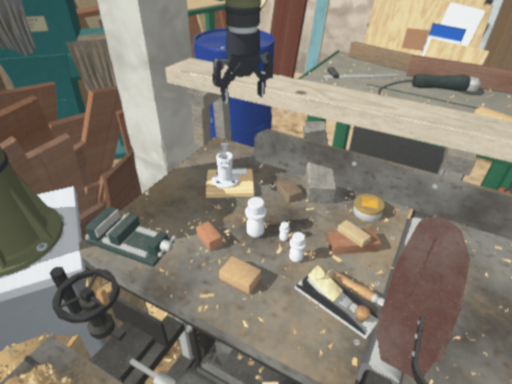

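View pics/side0.png

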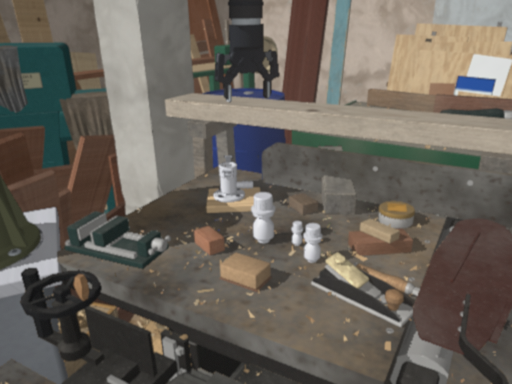

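View pics/wrist0.png

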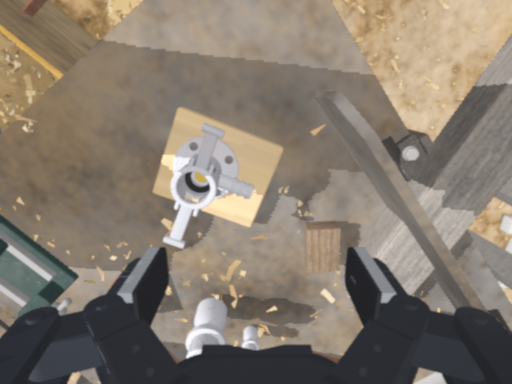

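```bash
cat > h.py <<'E'
import numpy as np, cv2
from workcell import manip, snapshot, camera_model
def cam(n,s=None):
    m=camera_model(n); K=np.array(m["intrinsics"])
    if n=="wrist":
        T=np.array(m["T_tool_cam"]); R0=np.array(s["orientation"]); 
        return K, R0@T[:3,:3], np.array(s["ee_pos"])+R0@T[:3,3]
    return K,np.array(m["rotation"]),np.array(m["xyz"])
def ray(c,px):
    K,R,o=c; d=np.linalg.inv(K)@[px[0],px[1],1]; d=R@(d*[1,-1,-1]); return o,d/np.linalg.norm(d)
def plane(c,px,z):
    o,d=ray(c,px); return o+d*(z-o[2])/d[2]
def tri(*cp):
    A=np.zeros((3,3));b=np.zeros(3);rs=[ray(c,p) for c,p in cp]
    for o,d in rs:
        P=np.eye(3)-np.outer(d,d);A+=P;b+=P@o
    X=np.linalg.solve(A,b); return X,[round(1000*float(np.linalg.norm((np.eye(3)-np.outer(d,d))@(X-o))),1) for o,d in rs]
def proj(c,X):
    K,R,o=c; p=R.T@(np.array(X)-o)*[1,-1,-1]; p=K@p; return p[:2]/p[2]
E
python3 - <<'E'
from h import *
np.set_printoptions(precision=4,suppress=True)
s=manip.state();S=cam("scene");D=cam("side");W=cam("wrist",s)
print("tcp",proj(S,[.6,0,.231]),proj(D,[.6,0,.231]))
print("beam L",tri((S,(165,80)),(D,(166,112)))); 
print("beam mid", plane(S,(400,110),.2))
print("rim",tri((S,(224,155)),(D,(228,167)),(W,(196,187))))
print("plug top",tri((S,(297,236)),(D,(313,227))),"base",plane(S,(297,258),0),plane(D,(313,259),0))
print("big top",tri((S,(257,200)),(D,(263,197))),plane(S,(257,234),0))
print("small",tri((S,(284,223)),(D,(297,224))))
print("greypost",tri((S,(222,95)),(D,(226,100))),tri((S,(225,140)),(D,(229,150))))
for n,p in dict(rail=(325,95),rail2=(450,290),block=(323,247),board=(215,170)).items(): print(n,plane(W,p,0),plane(W,p,.1))
a=cv2.imread("pics/scene0.png")[130:280,190:390];b=cv2.imread("pics/side0.png")[145:295,190:390];c=cv2.imread("pics/wrist0.png")[100:260,130:290]
f=lambda x,w,h:cv2.resize(x,(w,h),interpolation=cv2.INTER_CUBIC)
o=np.zeros((600,800,3),np.uint8);o[:300,:400]=f(a,400,300);o[:300,400:]=f(b,400,300);o[300:,:300]=f(c,300,300);o[300:,300:700]=f(cv2.imread("pics/side0.png")[140:215,190:290],400,300)
cv2.imwrite("pics/m1.png",o)
E
```

```text
tcp [243.1655 104.1361] [247.5438 105.0203]
beam L (array([0.5109, 0.4946, 0.1288]), [3.2, 3.2])
beam mid [ 0.9935 -0.1325  0.2   ]
rim (array([ 0.5418, -0.0081,  0.0961]), [4.4, 4.2, 1.1])
plug top (array([ 0.5913, -0.3174,  0.0647]), [1.8, 1.8]) base [ 0.5922 -0.3236  0.    ] [ 0.592  -0.3239  0.    ]
big top (array([ 0.5498, -0.1944,  0.0852]), [1.1, 1.1]) [ 0.5415 -0.2186  0.    ]
small (array([ 0.6005, -0.2427,  0.0349]), [0.7, 0.7])
greypost (array([0.5693, 0.0639, 0.2346]), [1.4, 1.4]) (array([0.5614, 0.0351, 0.1189]), [0.9, 0.9])
rail [0.6786 0.0727 0.    ] [0.6574 0.0744 0.1   ]
rail2 [ 0.8762 -0.1936  0.    ] [ 0.8022 -0.1206  0.1   ]
block [ 0.6899 -0.1252  0.    ] [ 0.6657 -0.0705  0.1   ]
board [ 0.5471 -0.0174  0.    ] [0.5611 0.0084 0.1   ]
```

View pics/m1.png

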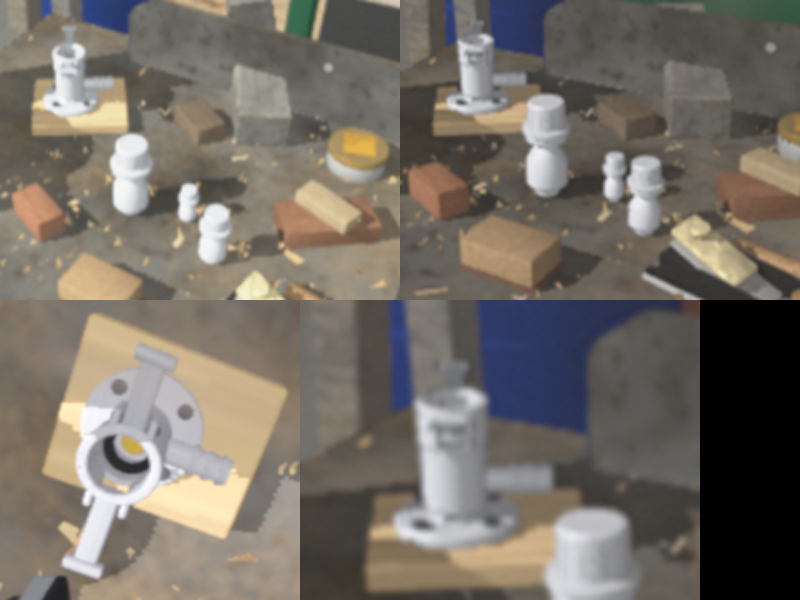

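```bash
python3 -m creep '[[0.085,[0,0.03,0],0],[0.085,[-0.004,0.08,0.01],4],[0.085,[-0.008,0.13,0.02],8],[0.085,[-0.008,0.18,0.03],12],[0.085,[-0.008,0.23,0.04],16],[0.085,[-0.008,0.28,0.05],20],[0.085,[-0.008,0.32,0.06],20],[0.085,[-0.008,0.32,0.06],20]]' 60
python3 - <<'E'
from h import *
s=manip.state(); print(s["ee_pos"],s["joints"],s["time"])
im=snapshot("wrist"); cv2.imwrite("pics/w1.png",im[:,:,::-1])
np.savez("w1.npz",p=s["ee_pos"],R=s["orientation"])
print(proj(cam("wrist",s),[.592,-.321,.07]))
E
```

```text
time: 1.15
ee_pos: [0.5907, -0.3225, 0.1695]
orientation: [[0.938, -0.346, -0.002], [-0.346, -0.938, 0.001], [-0.002, 0.0, -1.0]]
contact_force: [-0.1, 0.0, -0.3]
finger_gap: 0.0852
[ 0.59074665 -0.32249417  0.16945199] [-2.86172001e+01  2.75523904e+01  3.19717193e+00  6.57690773e+01
 -2.71387659e-02  8.15993628e+01] 1.15
[257.44593371 187.12409133]
```

View pics/w1.png

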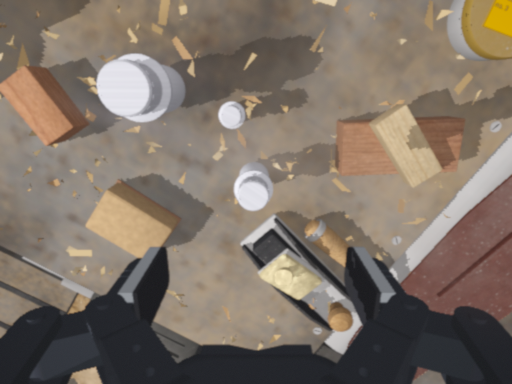

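```bash
python3 - <<'E'
from h import *
np.set_printoptions(precision=4,suppress=True)
z=np.load("w1.npz");W=cam("wrist",dict(ee_pos=z["p"],orientation=z["R"]));S=cam("scene");D=cam("side")
im=cv2.imread("pics/w1.png");g=cv2.cvtColor(im,cv2.COLOR_BGR2GRAY)[155:220,225:280]
hsv=cv2.cvtColor(im,cv2.COLOR_BGR2HSV)[155:220,225:280]
m=((hsv[:,:,1]<45)&(hsv[:,:,2]>150)).astype(np.uint8)
for r in range(0,65,3): print(''.join('%4d'%v for v in g[r,::3]))
c=max(cv2.findContours(m,0,1)[0],key=cv2.contourArea); print(cv2.boundingRect(c),cv2.minEnclosingCircle(c))
ci=cv2.HoughCircles(cv2.resize(g,None,fx=3,fy=3,interpolation=2),cv2.HOUGH_GRADIENT,1,10,param1=100,param2=15,minRadius=35,maxRadius=75)
ci=[] if ci is None else ci[0][:4]
for x,y,r in ci:
    p=(225+(x+.5)/3-.5,155+(y+.5)/3-.5); print(p,r/3,plane(W,p,.072),"tri",tri((W,p),(S,(297,236)),(D,(313,226.5))))
E
```

```text
140 141 141 142 145 147 148 145 143 141 144 148 157 157 149 143 127 120 120
 138 142 144 147 149 150 151 148 145 144 146 133 149 155 146 124 130 123 123
 137 141 145 148 149 150 150 149 149 147 142 127 126 126 125 128 141 125 124
 139 141 142 145 147 148 151 163 160 153 151 149 142 127 126 127 169 199 132
 141 141 144 145 146 148 183 183 171 160 154 153 151 142 123 125 132 187 190
 142 142 145 147 147 177 199 191 181 180 177 164 152 149 131 120 120 120 127
 140 141 144 146 148 201 216 232 229 221 197 218 190 155 140 116 114 114 116
 139 139 141 145 157 228 237 227 194 165 150 166 179 179 161 113 112 111 113
 138 139 140 144 223 238 209 157 149 140 141 139 139 172 177 137 108 108 111
 139 141 140 167 244 230 183 184 208 207 195 177 143 138 171 169 128 116 138
 138 137 136 202 245 191 221 227 228 227 228 224 206 154 149 173 151 148 150
 132 130 131 213 241 225 225 224 226 229 227 228 226 213 153 173 155 149 149
 130 127 131 212 239 231 227 225 224 224 228 228 227 228 179 171 155 150 149
 125 125 127 177 237 229 228 227 226 225 224 226 229 227 210 172 153 149 147
 123 128 129 143 232 22
[... 483 characters left out ...]
 145 145 145 147 150 176 124 103
 141 142 139 136 132 133 138 143 143 142 142 143 145 142 151 194 192  85 117
(1, 0, 48, 57) ((18.5, 27.0), 32.17539978027344)
(np.float32(252.5), np.float32(190.16667)) 19.9 [ 0.5875 -0.3215  0.072 ] tri (array([ 0.5878, -0.3223,  0.0696]), [0.6, 1.7, 2.2])
(np.float32(251.83333), np.float32(195.83333)) 14.7 [ 0.5852 -0.3259  0.072 ] tri (array([ 0.5858, -0.3256,  0.0723]), [0.6, 2.3, 2.5])
(np.float32(254.5), np.float32(193.5)) 18.066668 [ 0.588  -0.3248  0.072 ] tri (array([ 0.5874, -0.3243,  0.071 ]), [0.9, 2.6, 1.8])
(np.float32(249.83333), np.float32(188.16667)) 16.633333 [ 0.586  -0.3191  0.072 ] tri (array([ 0.5876, -0.321 ,  0.0688]), [2.3, 0.9, 3.0])
```

```bash
python3 -m creep '[[0.05,[-0.003,0.004,0.03],0],[0.05,[-0.003,0.004,0.06],0],[0.05,[-0.003,0.004,0.09],0],[0.05,[-0.003,0.004,0.108],0],[0.05,[-0.003,0.004,0.1145],0],[0.05,[-0.003,0.004,0.1145],0],[0.01,[-0.003,0.004,0.1145],0],[0.01,[-0.003,0.004,0.1145],0]]' 60
python3 - <<'E'
from h import *
s=manip.state(); print(s["joints"])
W=cam("wrist",s)
im=snapshot("wrist"); cv2.imwrite("pics/w2.png",im[:,:,::-1])
E
```

```text
time: 2.2
ee_pos: [0.5887, -0.3233, 0.0584]
orientation: [[0.94, -0.342, 0.002], [-0.342, -0.94, -0.001], [0.002, 0.0, -1.0]]
contact_force: [-0.4, 0.3, 3.9]
finger_gap: 0.0229
[-2.87710057e+01  3.16035501e+01 -5.52126295e+00  5.27413728e+01
 -6.63889403e-05  8.12357527e+01]
```

View pics/w2.png

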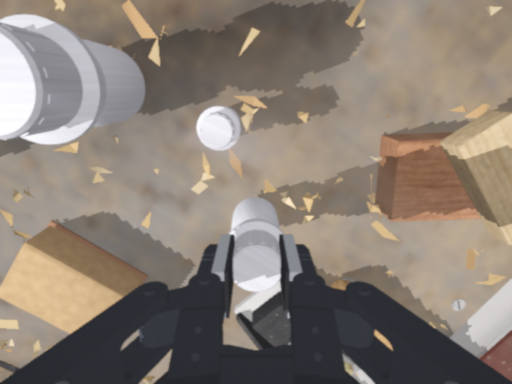

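```bash
python3 -m creep '[[0.01,[0,0,-0.02],0],[0.01,[0,0,-0.06],0],[0.01,[0,0,-0.11],0],[0.01,[-0.02,-0.03,-0.16],0],[0.01,[-0.05,-0.075,-0.16],0],[0.01,[-0.085,-0.125,-0.16],0],[0.01,[-0.12,-0.175,-0.16],0],[0.01,[-0.15,-0.218,-0.16],0]]' 60
python3 -m creep '[[0.01,[0,0,0],0],[0.01,[0,0,0],0],[0.01,[0,0,0],0],[0.01,[0,0,0],0],[0.01,[0,0,0],0],[0.01,[0,0,0],0],[0.01,[0,0,0],0],[0.01,[0,0,0],0]]' 60
python3 - <<'E'
from h import *
np.set_printoptions(precision=4,suppress=True)
s=manip.state(); print(s["joints"],s["orientation"])
S=cam("scene");D=cam("side")
p=(224,155),(228,164.3)
im=snapshot("wrist"); cv2.imwrite("pics/w3.png",im[:,:,::-1])
im2=snapshot("side"); cv2.imwrite("pics/s3.png",im2[:,:,::-1])
np.savez("w3.npz",p=s["ee_pos"],R=s["orientation"])
z=manip.state()
o=np.array([[.999998,0,-.0017],[0,-1,0],[-.0017,0,-.999998]])
W0=cam("wrist",dict(ee_pos=np.array([.59943,0,.23043]),orientation=o))
print(tri((S,p[0]),(D,p[1]),(W0,(194,188))), tri((S,p[0]),(W0,(194,188))), proj(cam("wrist",s),[.54,-.01,.1]))
E
```

```text
time: 3.25
ee_pos: [0.5204, -0.0647, 0.217]
orientation: [[0.94, -0.342, 0.0], [-0.342, -0.94, 0.0], [0.0, -0.0, -1.0]]
contact_force: [0.8, 0.6, -1.4]
finger_gap: 0.0225
time: 4.25
ee_pos: [0.5214, -0.0666, 0.2168]
orientation: [[0.94, -0.342, 0.0], [-0.342, -0.94, 0.0], [-0.0, -0.0, -1.0]]
contact_force: [-0.5, -0.1, -1.2]
finger_gap: 0.0227
[ -7.2745  10.3516 -14.4423  65.2061   0.0008 102.7233] [[ 0.9397 -0.342   0.    ]
 [-0.342  -0.9397  0.    ]
 [-0.     -0.     -1.    ]]
(array([ 0.5413, -0.0087,  0.1002]), [1.6, 1.8, 0.4]) (array([ 0.5408, -0.0084,  0.1015]), [0.4, 0.4]) [254.1985 114.0259]
```

View pics/w3.png

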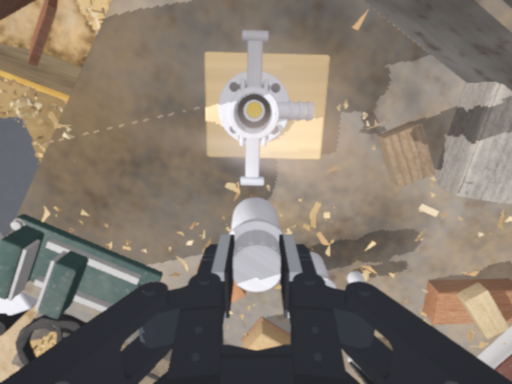

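```bash
python3 - <<'E'
from h import *
np.set_printoptions(precision=4,suppress=True)
z=np.load("w3.npz");s=dict(ee_pos=z["p"],orientation=z["R"]);W=cam("wrist",s)
o=np.array([[.999998,0,-.0017],[0,-1,0],[-.0017,0,-.999998]])
W0=cam("wrist",dict(ee_pos=np.array([.59943,0,.23043]),orientation=o))
print("pred",proj(W,[.541,-.0085,.101]))
for h in (-.058,-.019,.014): print("axis",h,proj(W,z["p"]+[0,0,h]))
def up(f,x0,x1,y0,y1,k): return cv2.resize(cv2.imread(f)[y0:y1,x0:x1],None,fx=k,fy=k,interpolation=cv2.INTER_CUBIC)
a=up("pics/w3.png",205,305,75,145,4); b=up("pics/wrist0.png",160,230,150,220,5); c=up("pics/w3.png",205,305,190,300,4); d=up("pics/s3.png",190,290,60,200,3)
for im,(x0,y0),k in ((a,(205,75),4),(b,(160,150),5)):
    g=cv2.GaussianBlur(cv2.cvtColor(im,6),(5,5),0)
    ci=cv2.HoughCircles(g,cv2.HOUGH_GRADIENT,1,6,param1=80,param2=25,minRadius=12*k,maxRadius=28*k)
    if ci is not None:
        for x,y,r in ci[0][:6]: print(round(x0+x/k,1),round(y0+y/k,1),round(r/k,1))
o=np.zeros((600,800,3),np.uint8)
o[:280,:400]=a;o[280:600,:320]=b[:320,:320];o[0:440,400:800]=c[:440,:400];o[440:600,400:700]=d[130:290,:300]
cv2.imwrite("pics/m2.png",o)
E
```

```text
pred [254.71   111.9242]
axis -0.058 [256.3829 207.5597]
axis -0.019 [256.386  232.1659]
axis 0.014 [256.3899 262.6671]
252.4 112.4 18.8
253.9 110.6 16.7
252.9 113.9 19.4
251.1 113.6 20.4
256.9 112.9 14.5
251.1 109.9 13.7
200.1 177.7 14.9
194.1 188.9 21.5
195.9 189.1 19.6
```

View pics/m2.png

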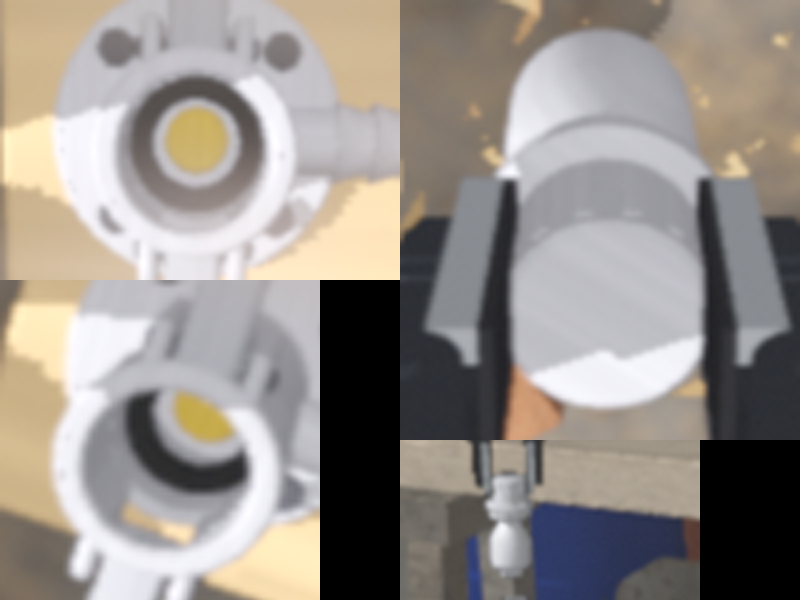

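```bash
python3 - <<'E'
from h import *
np.set_printoptions(precision=4,suppress=True)
z=np.load("w3.npz");s=dict(ee_pos=z["p"],orientation=z["R"]);W=cam("wrist",s)
o=np.array([[.999998,0,-.0017],[0,-1,0],[-.0017,0,-.999998]])
W0=cam("wrist",dict(ee_pos=np.array([.59943,0,.23043]),orientation=o));S=cam("scene");D=cam("side")
a=(W,(255.3,113));b=(W0,(193.3,187.5))
X=tri(a,b,(S,(224,155)),(D,(228,164.3)))[0]
for q in ((a,b),(a,b,(S,(224,155)),(D,(228,164.3))),(a,(S,(224,155)),(D,(228,164.3)))): print(tri(*q))
for h in (.095,.1,.105): print(plane(*a,h),plane(*b,h))
R=z["R"]; d=X-z["p"]; print("tool shift axis", R.T@d, "top tip px", R.T@(plane(W,(256.5,268),z["p"][2]+.0136)-z["p"]))
E
```

```text
(array([ 0.5406, -0.0092,  0.0991]), [0.7, 0.7])
(array([ 0.5411, -0.0089,  0.1002]), [0.6, 0.9, 1.6, 1.9])
(array([ 0.5413, -0.0092,  0.1003]), [0.3, 1.8, 1.7])
[ 0.541  -0.0099  0.095 ] [ 0.5392 -0.0101  0.095 ]
[ 0.5411 -0.0095  0.1   ] [ 0.5403 -0.0085  0.1   ]
[ 0.5413 -0.0092  0.105 ] [ 0.5413 -0.0069  0.105 ]
tool shift axis [-0.0013 -0.0609  0.1166] top tip px [ 0.0001  0.0032 -0.0136]
```

```bash
python3 -m creep '[[0.01,[0,-0.02,0],0],[0.01,[-0.001,-0.044,0],0],[0.01,[-0.001,-0.06,0],0],[0.01,[-0.001,-0.064,0.01],0],[0.01,[-0.001,-0.064,0.025],0],[0.01,[-0.001,-0.064,0.038],0],[0.01,[-0.001,-0.064,0.042],0],[0.01,[-0.001,-0.064,0.042],0]]' 60
python3 - <<'E'
from h import *
s=manip.state()
A=snapshot("wrist")[:,:,::-1];B=snapshot("side")[:,:,::-1];C=snapshot("scene")[:,:,::-1]
cv2.imwrite("pics/w4.png",A);cv2.imwrite("pics/s4.png",B);cv2.imwrite("pics/c4.png",C)
u=lambda m,k:cv2.resize(m,None,fx=k,fy=k,interpolation=2)
o=np.zeros((600,800,3),np.uint8)
o[:,:400]=u(B[130:230,195:262],6)[:,:400];o[:,400:]=u(C[110:210,190:257],6)[:,:400]
cv2.imwrite("pics/m4.png",o)
E
```

```text
time: 5.35
ee_pos: [0.542, -0.0065, 0.1744]
orientation: [[0.939, -0.343, -0.001], [-0.343, -0.939, -0.0], [-0.001, 0.0, -1.0]]
contact_force: [0.3, -0.1, -1.0]
finger_gap: 0.0228
```

View pics/m4.png

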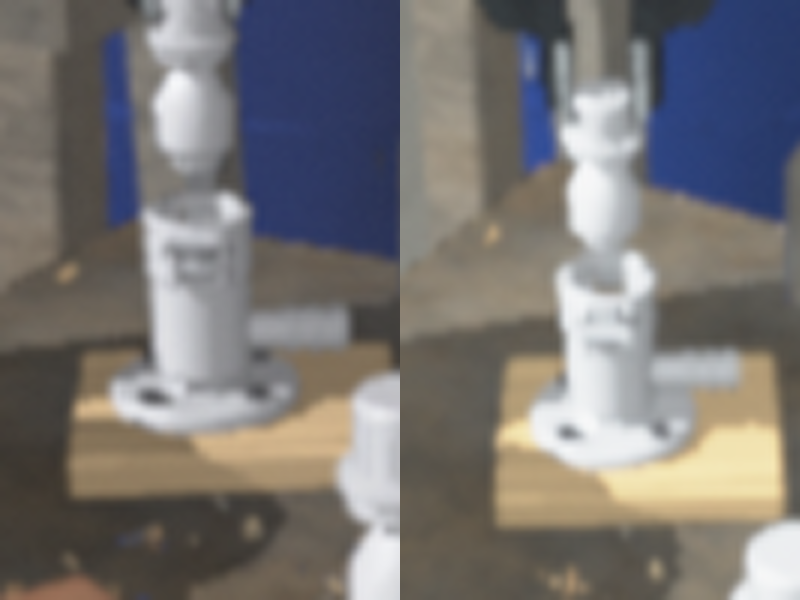

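```bash
python3 -m creep '[[0.01,[0,0,0.005],0],[0.01,[0,0,0.01],0],[0.01,[0,0,0.014],0],[0.01,[0,0,0.018],0],[0.01,[0,0,0.022],0],[0.01,[0,0,0.025],0],[0.01,[0,0,0.028],0],[0.01,[0,0,0.028],0]]' 60
python3 - <<'E'
from h import *
s=manip.state(); print(s["contact_force"],s["ft_torque"])
A=snapshot("wrist")[:,:,::-1];B=snapshot("side")[:,:,::-1];C=snapshot("scene")[:,:,::-1]
cv2.imwrite("pics/w5.png",A);cv2.imwrite("pics/s5.png",B);cv2.imwrite("pics/c5.png",C)
E
```

```text
time: 6.5
ee_pos: [0.5422, -0.0061, 0.1465]
orientation: [[0.94, -0.342, -0.0], [-0.342, -0.94, -0.0], [-0.0, 0.0, -1.0]]
contact_force: [0.5, 0.2, -1.8]
finger_gap: 0.0226
[ 0.50490927  0.20690914 -1.83344257] [ 0.05790931 -0.02302265 -0.00363458]
```

```bash
python3 -m creep '[[0.01,[0,0,0.003],0],[0.01,[0,0,0.006],0],[0.01,[0,0,0.009],0],[0.01,[0,0,0.012],0],[0.01,[0,0,0.015],0],[0.01,[0,0,0.018],0],[0.01,[0,0,0.018],0],[0.01,[0,0,0.018],0]]' 60
python3 -c "
from workcell import manip;s=manip.state();print(s['contact_force'],s['ft_torque'])"
```

```text
time: 7.65
ee_pos: [0.5424, -0.0061, 0.1289]
orientation: [[0.94, -0.342, 0.0], [-0.342, -0.94, 0.0], [0.0, -0.0, -1.0]]
contact_force: [-0.1, 0.7, -1.9]
finger_gap: 0.0227
[-0.10249961  0.65441923 -1.91080331] [-0.01428472 -0.04433714  0.0148761 ]
```

```bash
python3 -m creep '[[0.01,[0,0,0.001],0],[0.01,[0,0,0.002],0],[0.01,[0,0,0.003],0],[0.01,[0,0,0.004],0],[0.01,[0,0,0.005],0],[0.01,[0,0,0.006],0],[0.01,[0,0,0.007],0],[0.01,[0,0,0.007],0]]' 60
```

```text
time: 8.65
ee_pos: [0.5423, -0.0061, 0.1217]
orientation: [[0.94, -0.342, -0.0], [-0.342, -0.94, 0.0], [-0.0, 0.0, -1.0]]
contact_force: [0.5, -1.0, -1.2]
finger_gap: 0.0226
```

```bash
python3 -m creep '[[0.01,[0,0,0.0005],0],[0.01,[0,0,0.001],0],[0.01,[0,0,0.0015],0],[0.01,[0,0,0.002],0],[0.01,[0,0,0.0025],0],[0.01,[0,0,0.003],0],[0.01,[0,0,0.003],0],[0.01,[0,0,0.003],0]]' 60
```

```text
time: 9.65
ee_pos: [0.5424, -0.0061, 0.1189]
orientation: [[0.94, -0.342, 0.0], [-0.342, -0.94, 0.0], [0.0, -0.0, -1.0]]
contact_force: [-0.7, 0.0, 1.0]
finger_gap: 0.0228
```

```bash
python3 -m creep '[[0.01,[0,0,0.0005],0],[0.01,[0,0,0.001],0],[0.01,[0,0,0.0015],0],[0.01,[0,0,0.002],0],[0.01,[0,0,0.0025],0],[0.01,[0,0,0.0025],0],[0.01,[0,0,0.0025],0],[0.01,[0,0,0.0025],0]]' 60
```

```text
time: 10.65
ee_pos: [0.5424, -0.0061, 0.1162]
orientation: [[0.94, -0.342, 0.0], [-0.342, -0.94, -0.0], [0.0, 0.0, -1.0]]
contact_force: [-0.5, -0.2, 0.7]
finger_gap: 0.0229
```

```bash
python3 -m creep '[[0.01,[0,0,0.0005],0],[0.01,[0,0,0.001],0],[0.01,[0,0,0.0015],0],[0.01,[0,0,0.002],0],[0.01,[0,0,0.002],0],[0.01,[0,0,0.002],0],[0.01,[0,0,0.002],0],[0.01,[0,0,0.002],0]]' 60
```

```text
time: 11.65
ee_pos: [0.5424, -0.0061, 0.1143]
orientation: [[0.94, -0.342, -0.0], [-0.342, -0.94, -0.0], [-0.0, 0.0, -1.0]]
contact_force: [0.0, 0.4, 1.8]
finger_gap: 0.0228
```

```bash
python3 -m creep '[[0.01,[0,0,0.0005],0],[0.01,[0,0,0.001],0],[0.01,[0,0,0.0015],0],[0.01,[0,0,0.0015],0],[0.01,[0,0,0.0015],0],[0.01,[0,0,0.0015],0],[0.01,[0,0,0.0015],0],[0.01,[0,0,0.0015],0]]' 60
```

```text
time: 12.65
ee_pos: [0.5424, -0.0061, 0.1128]
orientation: [[0.94, -0.342, -0.0], [-0.342, -0.94, 0.0], [-0.0, 0.0, -1.0]]
contact_force: [-1.0, 0.6, 1.4]
finger_gap: 0.0228
```

```bash
python3 -m creep '[[0.01,[0,0,0.0005],0],[0.01,[0,0,0.001],0],[0.01,[0,0,0.0015],0],[0.01,[0,0,0.0015],0],[0.01,[0,0,0.0015],0],[0.01,[0,0,0.0015],0],[0.01,[0,0,0.0015],0],[0.01,[0,0,0.0015],0]]' 60
```

```text
time: 13.65
ee_pos: [0.5425, -0.006, 0.1119]
orientation: [[0.94, -0.342, 0.0], [-0.342, -0.94, 0.0], [0.0, -0.0, -1.0]]
contact_force: [-2.7, 0.0, 7.2]
finger_gap: 0.0228
```

```bash
python3 -m creep '[[0.01,[0,0,0.0004],0],[0.01,[0,0,0.0008],0],[0.01,[0,0,0.0012],0],[0.01,[0,0,0.0012],0],[0.01,[0,0,0.0012],0],[0.01,[0,0,0.0012],0],[0.01,[0,0,0.0012],0],[0.01,[0,0,0.0012],0]]' 60
python3 - <<'E'
from h import *
A=snapshot("wrist")[:,:,::-1];B=snapshot("side")[:,:,::-1];C=snapshot("scene")[:,:,::-1]
cv2.imwrite("pics/w6.png",A);cv2.imwrite("pics/s6.png",B);cv2.imwrite("pics/c6.png",C)
u=lambda m,k:cv2.resize(m,None,fx=k,fy=k,interpolation=2)
o=np.zeros((600,800,3),np.uint8)
o[:,:400]=u(B[130:230,195:262],6)[:,:400];o[:300,400:]=u(C[110:210,190:323],3)[:300,:400-1+1][:,:400] if 0 else 0
o[:384,400:]=cv2.resize(A,(400,300)).repeat(1,0)[:300].shape[0] and 0
o[:300,400:]=cv2.resize(A,(400,300));o[300:,400:]=u(A[150:300,160:360],2)[:300,:400]
cv2.imwrite("pics/m6.png",o); print(manip.state()["contact_force"])
E
```

```text
time: 14.65
ee_pos: [0.5426, -0.006, 0.1112]
orientation: [[0.94, -0.342, 0.001], [-0.342, -0.94, 0.0], [0.001, -0.001, -1.0]]
contact_force: [-3.7, 1.1, 11.0]
finger_gap: 0.0227
[-4.03771972 -0.22991777 10.50898811]
```

View pics/m6.png

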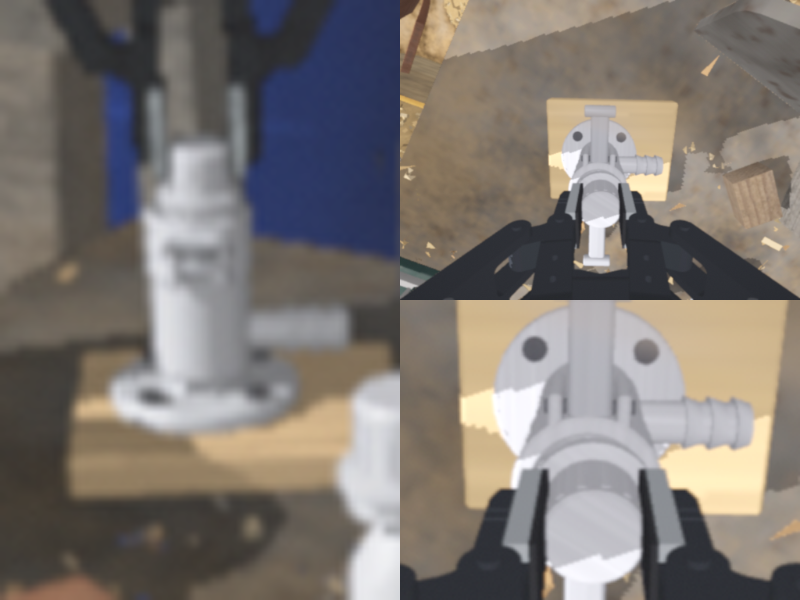

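```bash
python3 -m creep '[[0.05,[0,0,0],0],[0.05,[0,0,0],0],[0.05,[0,0,0],0],[0.05,[0,0,-0.01],0],[0.05,[0,0,-0.03],0],[0.085,[-0.0005,0.003,-0.05],0],[0.085,[-0.0005,0.003,-0.06],-10],[0.085,[-0.0005,0.003,-0.06],-20]]' 60
```

```text
time: 15.8
ee_pos: [0.5418, -0.0088, 0.1719]
orientation: [[1.0, 0.006, 0.003], [0.006, -1.0, -0.0], [0.003, 0.0, -1.0]]
contact_force: [-0.3, -0.0, 0.4]
finger_gap: 0.0848
```

```bash
python3 -m creep '[[0.085,[0,0,0],-10],[0.085,[0,0,0],-20],[0.085,[0,0,0],-30],[0.085,[0,0,0],-40],[0.085,[0,0,0],-50],[0.085,[0,0,0],-60],[0.085,[0,0,0],-70],[0.085,[0,0,0],-70]]' 20
python3 - <<'E'
from h import *
np.set_printoptions(precision=4,suppress=True)
s=manip.state();W=cam("wrist",s);print(s["joints"],s["ee_pos"],s["orientation"])
A=snapshot("wrist")[:,:,::-1];B=snapshot("side")[:,:,::-1]
cv2.imwrite("pics/w7.png",A);cv2.imwrite("pics/s7.png",B);np.savez("w7.npz",p=s["ee_pos"],R=s["orientation"])
u=lambda m,k:cv2.resize(m,None,fx=k,fy=k,interpolation=2)
o=np.zeros((600,800,3),np.uint8)
o[:,:266]=u(B[130:230,195:262],6)[:,70:336];o[:384,288:]=A
cv2.imwrite("pics/m7.png",o)
for h in (.128,.112,.1,.06): print(h,proj(W,[.5413,-.0088,h]),proj(W,[*s["ee_pos"][:2],h]))
E
```

```text
time: 16.8
ee_pos: [0.5411, -0.0088, 0.1707]
orientation: [[0.344, 0.939, 0.001], [0.939, -0.344, -0.0], [0.0, 0.001, -1.0]]
contact_force: [0.5, -0.0, -0.2]
finger_gap: 0.085
[ -0.9269  13.5042 -16.7003  59.7635  -0.0011  19.1822] [ 0.5411 -0.0088  0.1707] [[ 0.3438  0.939   0.0006]
 [ 0.939  -0.3438 -0.    ]
 [ 0.0002  0.0005 -1.    ]]
0.128 [257.0103 217.5117] [256.9469 217.1885]
0.112 [257.0002 208.5122] [256.9413 208.2088]
0.1 [256.9936 202.5516] [256.9376 202.2615]
0.06 [256.9755 186.3787] [256.9276 186.1258]
```

View pics/m7.png

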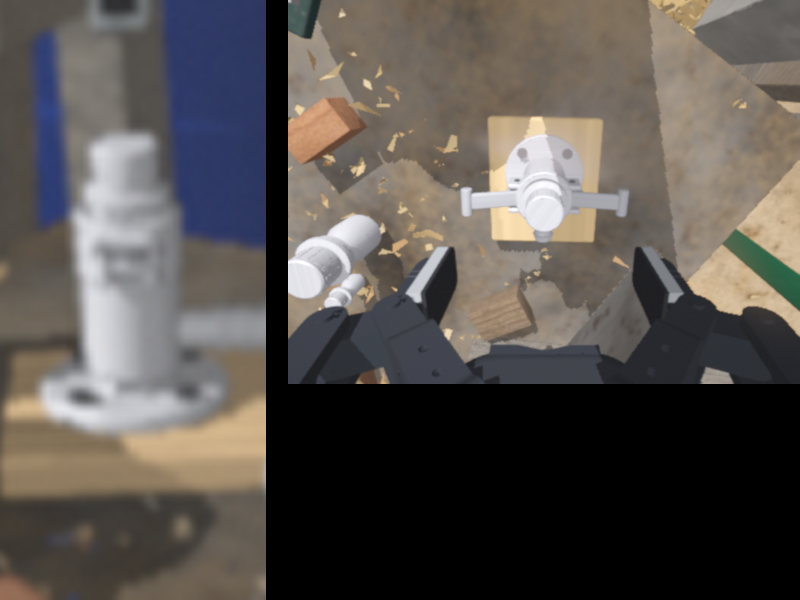

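```bash
python3 -m creep '[[0.0854,[0,-0.001,0.015],0],[0.0854,[0,-0.002,0.03],0],[0.0854,[0,-0.002,0.042],0],[0.0854,[0,-0.002,0.05],0],[0.0854,[0,-0.002,0.055],0],[0.0854,[0,-0.002,0.06],0],[0.0854,[0,-0.002,0.06],0],[0.0854,[0,-0.002,0.06],0]]' 20
```

```text
time: 17.9
ee_pos: [0.5393, -0.0081, 0.1104]
orientation: [[0.342, 0.94, 0.001], [0.94, -0.342, -0.0], [0.0, 0.001, -1.0]]
contact_force: [-0.4, 0.5, 0.2]
finger_gap: 0.0855
```

```bash
python3 -m creep '[[0.0854,[0,0,0.002],0],[0.0854,[0,0,0.004],0],[0.0854,[0,0,0.006],0],[0.0854,[0,0,0.008],0],[0.0854,[0,0,0.01],0],[0.0854,[0,0,0.012],0],[0.0854,[0,0,0.014],0],[0.0854,[0,0,0.014],0]]' 20
python3 -c "
from workcell import manip;s=manip.state();print(s['contact_force'],s['ft_torque'])"
```

```text
time: 18.9
ee_pos: [0.5389, -0.0081, 0.0959]
orientation: [[0.342, 0.94, -0.0], [0.94, -0.342, -0.0], [-0.0, -0.0, -1.0]]
contact_force: [0.3, 0.2, 0.6]
finger_gap: 0.0853
[0.26532018 0.15673938 0.61186908] [-0.031877    0.00207681  0.0196256 ]
```

```bash
python3 -m creep '[[0.0854,[0,0,0.002],0],[0.0854,[0,0,0.004],0],[0.0854,[0,0,0.006],0],[0.0854,[0,0,0.008],0],[0.0854,[0,0,0.01],0],[0.0854,[0,0,0.012],0],[0.0854,[0,0,0.014],0],[0.0854,[0,0,0.014],0]]' 20
python3 -c "
from workcell import manip;s=manip.state();print(s['contact_force'],s['ft_torque'])"
```

```text
time: 19.9
ee_pos: [0.5393, -0.0081, 0.0821]
orientation: [[0.342, 0.94, 0.0], [0.94, -0.342, 0.0], [0.0, 0.0, -1.0]]
contact_force: [1.7, 0.3, 1.4]
finger_gap: 0.0855
[1.72824197 0.30571649 1.44421141] [ 0.0025411  -0.20982696  0.04385335]
```

```bash
python3 -m creep '[[0.0854,[0,0,0.0015],0],[0.0854,[0,0,0.003],0],[0.0854,[0,0,0.0045],0],[0.0854,[0,0,0.006],0],[0.0854,[0,0,0.0075],0],[0.0854,[0,0,0.009],0],[0.0854,[0,0,0.010],0],[0.0854,[0,0,0.010],0]]' 20
python3 - <<'E'
from h import *
s=manip.state();print(s['contact_force'],s['ft_torque'])
for n in ("wrist","side","scene"): cv2.imwrite(f"pics/{n}8.png",snapshot(n)[:,:,::-1])
E
```

```text
time: 20.9
ee_pos: [0.539, -0.0081, 0.072]
orientation: [[0.342, 0.94, -0.0], [0.94, -0.342, -0.0], [-0.0, 0.0, -1.0]]
contact_force: [0.9, -0.0, 2.2]
finger_gap: 0.0857
[ 0.91539953 -0.0496874   2.24435814] [-0.13968618 -0.36968489 -0.04489293]
```

```bash
python3 -m creep '[[0.0854,[0,0,0.001],0],[0.0854,[0,0,0.002],0],[0.0854,[0,0,0.003],0],[0.0854,[0,0,0.004],0],[0.0854,[0,0,0.005],0],[0.0854,[0,0,0.006],0],[0.0854,[0,0,0.006],0],[0.0854,[0,0,0.006],0]]' 20
python3 - <<'E'
from h import *
s=manip.state();print(s['contact_force'],s['ft_torque'])
A=snapshot("wrist")[:,:,::-1];B=snapshot("side")[:,:,::-1];C=snapshot("scene")[:,:,::-1]
for n,m in zip("wsc",(A,B,C)): cv2.imwrite(f"pics/{n}9.png",m)
u=lambda m,k:cv2.resize(m,None,fx=k,fy=k,interpolation=2)
o=np.zeros((600,800,3),np.uint8)
o[:,:400]=u(B[110:230,185:265],5);o[:,400:]=u(A[130:330,200:333],3)[:,:400-1].copy() if 0 else cv2.resize(A[100:325,180:330],(400,600))
cv2.imwrite("pics/m9.png",o)
E
```

```text
time: 22.05
ee_pos: [0.5392, -0.0079, 0.0666]
orientation: [[0.342, 0.94, 0.001], [0.94, -0.342, 0.0], [0.0, 0.0, -1.0]]
contact_force: [1.0, -0.2, 6.5]
finger_gap: 0.0853
[ 0.96030557 -0.18769158  6.48579631] [ 0.01234033 -0.00545    -0.03462084]
```

```bash
python3 -m creep '[[0.0854,[0,0,0.001],0],[0.0854,[0,0,0.002],0],[0.0854,[0,0,0.003],0],[0.0854,[0,0,0.004],0],[0.0854,[0,0,0.005],0],[0.0854,[0,0,0.006],0],[0.0854,[0,0,0.006],0],[0.0854,[0,0,0.006],0]]' 20
python3 - <<'E'
from h import *
s=manip.state();print(s['contact_force'],s['ft_torque'])
A=snapshot("wrist")[:,:,::-1];B=snapshot("side")[:,:,::-1];C=snapshot("scene")[:,:,::-1]
for n,m in zip("wsc",(A,B,C)): cv2.imwrite(f"pics/{n}10.png",m)
o=np.zeros((600,800,3),np.uint8)
o[:,:400]=cv2.resize(B[110:230,185:265],(400,600),interpolation=2);o[:300,400:]=cv2.resize(A,(400,300));o[300:,400:]=cv2.resize(A[120:270,160:360],(400,300),interpolation=2)
cv2.imwrite("pics/m10.png",o)
E
```

```text
time: 23.2
ee_pos: [0.5394, -0.0079, 0.0608]
orientation: [[0.342, 0.94, 0.001], [0.94, -0.342, 0.0], [0.001, 0.001, -1.0]]
contact_force: [0.4, -0.3, 8.2]
finger_gap: 0.0855
[ 0.37416504 -0.2688688   8.23584337] [0.0050634  0.0562853  0.04542859]
```

```bash
python3 -m creep '[[0.083,[0,0,0],0],[0.081,[0,0,0],0],[0.079,[0,0,0],0],[0.077,[0,0,0],0],[0.075,[0,0,0],0],[0.073,[0,0,0],0],[0.072,[0,0,0],0],[0.072,[0,0,0],0]]' 20
python3 -c "
from workcell import manip;s=manip.state();print(s['contact_force'],s['ft_torque'])"
```

```text
time: 24.35
ee_pos: [0.5385, -0.0081, 0.0599]
orientation: [[0.342, 0.94, -0.001], [0.94, -0.342, -0.0], [-0.0, -0.001, -1.0]]
contact_force: [0.7, -0.3, -0.7]
finger_gap: 0.0718
[ 0.74000817 -0.32218524 -0.73005844] [ 0.05509686 -0.31042586 -0.00539453]
```

```bash
python3 -m creep '[[0.071,[0,0,0],0],[0.070,[0,0,0],0],[0.069,[0,0,0],0],[0.068,[0,0,0],0],[0.067,[0,0,0],0],[0.066,[0,0,0],0],[0.065,[0,0,0],0],[0.065,[0,0,0],0]]' 20
python3 - <<'E'
from h import *
s=manip.state();print(s['contact_force'],s['ft_torque'])
for n in ("wrist","side","scene"): cv2.imwrite(f"pics/{n}11.png",snapshot(n)[:,:,::-1])
E
```

```text
time: 25.35
ee_pos: [0.5387, -0.0081, 0.06]
orientation: [[0.342, 0.94, -0.001], [0.94, -0.342, -0.0], [-0.0, -0.001, -1.0]]
contact_force: [-1.6, -0.4, -1.5]
finger_gap: 0.0652
[-1.5820216  -0.3697319  -1.50065239] [-0.01035193  0.16448904  0.04978735]
```

```bash
python3 -m creep '[[0.0645,[0,0,0],0],[0.064,[0,0,0],0],[0.0635,[0,0,0],0],[0.063,[0,0,0],0],[0.0625,[0,0,0],0],[0.062,[0,0,0],0],[0.062,[0,0,0],0],[0.062,[0,0,0],0]]' 20
```

```text
time: 26.5
ee_pos: [0.5391, -0.008, 0.0602]
orientation: [[0.342, 0.94, 0.0], [0.94, -0.342, 0.0], [0.0, 0.0, -1.0]]
contact_force: [-0.5, 0.3, -0.2]
finger_gap: 0.0621
```

```bash
python3 -m creep '[[0.0615,[0,0,0],0],[0.0615,[0,0,0],0],[0.061,[0,0,0],0],[0.061,[0,0,0],0],[0.0605,[0,0,0],0],[0.0605,[0,0,0],0],[0.06,[0,0,0],0],[0.06,[0,0,0],0]]' 20
python3 - <<'E'
from h import *
s=manip.state();print(s['contact_force'],s['ft_torque'],s['finger_gap'])
A=snapshot("wrist")[:,:,::-1];B=snapshot("side")[:,:,::-1];C=snapshot("scene")[:,:,::-1]
for n,m in zip("wsc",(A,B,C)): cv2.imwrite(f"pics/{n}12.png",m)
E
```

```text
time: 27.5
ee_pos: [0.5391, -0.0083, 0.0603]
orientation: [[0.342, 0.94, 0.0], [0.94, -0.342, -0.001], [-0.0, 0.0, -1.0]]
contact_force: [-2.0, -3.4, 2.9]
finger_gap: 0.0603
[-1.99578603 -3.37979208  2.923403  ] [-0.58994073  0.47000085 -0.03554827] 0.06029925422012433
```

```bash
python3 -m creep '[[0.06,[-0.0003,0,0],0],[0.06,[-0.0006,0,0],0],[0.06,[-0.0009,0,0],0],[0.06,[-0.0012,0,0],0],[0.06,[-0.0012,0,0],0],[0.06,[-0.0012,0,0],0],[0.06,[-0.0012,0,0],0],[0.06,[-0.0012,0,0],0]]' 20
python3 -c "
from workcell import manip;s=manip.state();print(s['contact_force'],s['ft_torque'],s['finger_gap'])"
```

```text
time: 28.65
ee_pos: [0.539, -0.0085, 0.0602]
orientation: [[0.342, 0.94, 0.001], [0.94, -0.342, 0.001], [0.002, 0.0, -1.0]]
contact_force: [1.3, 4.8, 2.6]
finger_gap: 0.0597
[1.26358029 4.75606337 2.60967327] [ 1.02663075 -0.30602757  0.03344298] 0.05970652836415014
```

```bash
python3 -m creep '[[0.07,[0.0006,0,0],0],[0.0854,[0.0006,0,0],0],[0.0854,[0.0006,0,0],0],[0.0854,[0.0006,0,0],0],[0.0854,[0.0006,0,-0.01],0],[0.0854,[0.0006,0,-0.04],0],[0.0854,[0.0006,0,-0.08],0],[0.0854,[0.0006,0,-0.11],0]]' 20
python3 - <<'E'
from h import *
s=manip.state();print(s['contact_force'],s['finger_gap'])
A=snapshot("wrist")[:,:,::-1];B=snapshot("side")[:,:,::-1];C=snapshot("scene")[:,:,::-1]
for n,m in zip("wsc",(A,B,C)): cv2.imwrite(f"pics/{n}13.png",m)
o=np.zeros((600,800,3),np.uint8)
o[:,:400]=cv2.resize(B[120:220,195:262],(400,600),interpolation=2);o[:300,400:]=cv2.resize(A,(400,300));o[300:,400:]=cv2.resize(A[130:280,156:356],(400,300),interpolation=2)
cv2.imwrite("pics/m13.png",o)
W=cam("wrist",s)
for h in (.05,.1,.125): print(h,proj(W,[.5411,-.0089,h]))
E
```

```text
time: 29.65
ee_pos: [0.5393, -0.0087, 0.1726]
orientation: [[0.342, 0.94, 0.002], [0.94, -0.342, -0.0], [0.001, 0.002, -1.0]]
contact_force: [-0.7, -0.8, 0.9]
finger_gap: 0.0852
[-0.71238228 -0.79803844  0.86988661] 0.08524244855134418
0.05 [257.28023713 183.84331825]
0.1 [257.39016109 203.41714808]
0.125 [257.46411583 216.5860473 ]
```

View pics/m13.png

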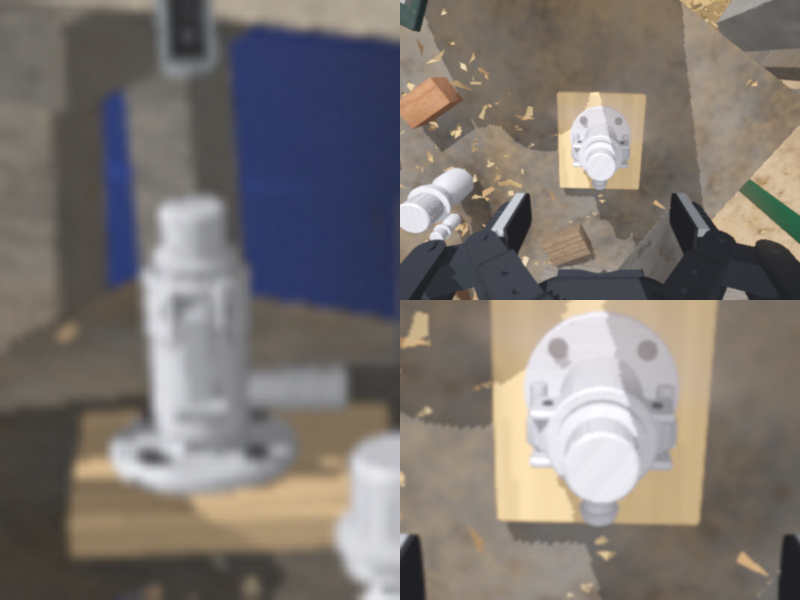

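```bash
python3 -c "
from workcell import job_done;print(job_done())"
```

```text
the job is handed in; nothing more can be done
None
```

I fitted the middle-sized plug into the coupler, closed both cam levers and handed the job in about 30 s into the 58 s limit. All the checks I could make agree with it being locked, but I never measured the poppet directly.

**Fitting the plug:** The seal dragged at about 3–4 N. The force then rose by about 5 N a mm to 11 N, which I take as roughly 0.6 mm of poppet travel, with both levers still up. I let go of the plug, turned the gripper 90° and pushed both levers down together, with at most about 8 N vertically. Closing the fingers then swung them home. The levers pushed back with 4–5 N first on one side and then on the other, so I take both to be at their stops.

**Last checks:**
- **Levers:** The last pictures show both hanging symmetrically against the head. The cross-bars measure about 63.6 mm over their outsides, against 62 mm nominal; 1.88 rad would show about 74 mm.
- **Plug:** It stands upright and central in the mouth, and the gripper is clear of everything.
- **Blocks:** I never touched the three loose blocks, but I did not measure their positions at the end.

**Disagreements:**
- **Finger opening:** It read 22.7 mm on the 26 mm grip, unexplained but with no effect on the hold.
- **Wrist camera:** After the turn it put the plug about 3 mm off the expected spot along the gripper's pad width, so I shifted only 2 mm.
- **Locked poppet travel:** I infer it from the levers being past the cam peak.

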